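# Wring a glass-ceramic spacer onto a reference flat

### The job

Wring the loose amber spacer block onto the amber reference flat in the jig: lay it square on the open end of the flat, overlapping it by about two thirds of the block's length, press it down so that the sprung flat sinks, and keep it pressed while you slide it under the keeper rod until it bears on the stop, wherever that is clamped. Feel for it gently (20 N is plenty, 40 N too much), then let go, so that the springs hold it flat under the rod against the stop. Leave the tin, the orange knob and the square plate where they are.

Things in the scene. Friction and masses are not known exactly. Their poses are not given: they have to be found in the camera images.
- block_mid (a point): Centre of the loose spacer block: an opaque amber glass-ceramic bar, 36 (its x) x 100 (its y) x 28 mm (its z, upright), about 0.26 kg, lying flat on the bench. Either end may lead. The point lies half-way up, 14 mm above its underside.
- flat_top (a point): Centre of the upper face of the reference flat, an amber bar 28 (x) x 114 (y) mm, its face 45 mm above the bench at rest; z is up. The block slides in along +y of this frame, long sides parallel to y, until it meets the stop, whose face is clamped anywhere from y = +43 to +57 mm: the block's centre ends at y = -7 to +7 mm. Its setting is not reported: feel for it or look.
- jig: The jig, fixed to the bench: dark steel base 70 (x) x 160 (y) x 12 mm, axes as the flat's; its origin, at bench level, lies 45 mm under and 2 mm to the -y side of flat_top. The aluminium stop at its +y end, 50 mm wide, tops 70 mm above the bench. The -y end and both sides are open. Keep clear of the tall black stage of the bench beyond x = 0.47, y = -0.11 to -0.25 (world).
- flat: The sprung seat that carries the reference flat; origin 20 mm below the centre of the flat's upper face, same axes. It moves only straight down, by up to 8 mm: it yields from 2 N on, then 1 mm per further newton (about 6 N at 4 mm, 10 N when it bottoms).
- block: The spacer block's body; its origin is at the centre of its underside, same axes as block_mid.
- tin: Bystander: white round sample tin, 62 mm across and 23 mm high, origin at the centre of its underside. It and the block may have changed places.
- knob: Bystander: orange ribbed knob with a stud, 26 mm across, 32 mm high, origin at the centre of its underside.
- plate: Bystander: square light-coloured adapter plate, 62 x 62 x 10 mm, origin at the centre of its underside.
- keeper (a point): Middle of the underside of the keeper rod: a level steel rod 10 mm thick along the jig's x, at y = +33 mm in the flat's frame, underside 69 mm above the bench, so the 28 mm block goes under only with the flat pressed down 4 mm or more. Two upright round dowels (12 mm thick, 42 mm clear between them, tops 86 mm above the bench) carry it.

How it is judged:
By the outcome, as a careful person would: the job done as asked, in the order asked, and still so for the second after the job is handed in, with the robot touching nothing.
It also fails if it takes over 53 s, if anything falls off the work surface, if the arm or the gripper's body presses on something with over 40 N, if the wrist force passes 120 N, or if a joint passes its speed limit or range.

### The arm

A 7-joint arm with a two-finger parallel gripper is mounted at the origin on a cart in front of the work surface, level with it; the furniture and walls round the work are solid. World frame = base frame: x ahead of the robot, y to its left, z up, the work surface at z = 0. Lengths are in m, angles in rad, forces in N, time in s.
With the tool pointing down it reaches from about 0.4 to 0.85 m from the base axis. Payload 6.9 kg.
Tool frame: the origin (TCP) lies midway between the tips of the shut fingers; the grasp point (between the pads) lies behind it (ctrl.pinch_z is the z of the grasp point in the tool frame, in m); z points along the fingers, y is the line along which they close (so a half turn about z gives the same grasp; the last joint's range is limited). The gripper opens to 85 mm and grips with 20 to 120 N. Pads are 22 mm wide; open, the fingers measure 114 mm over their backs; the gripper's body (76 mm by 85 mm) begins 54 mm behind the grasp point. The pads swing forward as they close: fully open they stand 13 mm farther back than shut.
Start: joints at [-1.149, 0.507, -0.238, 1.5, 0.126, 1.149, -0.155], TCP at [0.195, 0.594, 0.198] pointing down, gripper open.
Joint ranges: [-3.08, 3.08], [-0.24, 2.05], [-1.43, 1.35], [0, 2.5], [-1.52, 4.66], [0.17, 1.96], [-2.89, 2.89]. Speed limits (rad/s): [2.39, 2.39, 3.14, 3.14, 3.14, 3.14, 3.14].

### API

Orientations are given as a unit quaternion [w, x, y, z].
In Python, from station import ctrl, get_state, vision, ticket, models gives the robot as it stands. Calls block until the motion is done:
- ctrl.movep(position, orientation): joint-space move of the TCP to a pose.
- ctrl.movel(position, frame=None, max_speed=0.15): straight line of the TCP; frame=None keeps the orientation; max_speed is the mean speed in m/s.
- ctrl.set_joints(angles): joint-space move.
- ctrl.ungrasp() and ctrl.close_gripper(force=None): open the fingers fully, or close them until they stop; force is the grip in N (None keeps the last).
- ctrl.pause(seconds).
- ctrl.ik(position, orientation): joint angles nearest the present ones, or None.
- get_state(): the state.
- vision.grab_frame(name): name is "scene" or "side" or "wrist"; returns (picture, depth): 420x560x3 uint8, blue, green, red; 420x560 float32, m along the optical axis (not along the pixel's ray), 0 where there is no reading.
- vision.camera_info(name): a dict with "mtx" (3x3 intrinsics, pixels), "R" (3x3) and "t" (3): a world point X has camera coordinates R X + t; the wrist camera has in their place "hand_eye" (4x4, takes a point from camera to tool coordinates, whose origin is the TCP and whose axes are the flange's). Camera axes: x right, y down, z forward; pixel columns grow to the right and rows downward; lengths in m; the calibration is good to about 2 mm. A picture is of the moment at which its call begins: read the wrist's pose just before it. camera_info takes no time and is no camera call.
A pose or a line that the arm cannot do raises ctrl.Unreachable and nothing moves.
- ticket.close_job(): hands the job in; it is judged then, once.
Trained networks look in the newest picture that a camera, given by its name, has taken for a name from the list of things; names that differ only in an ending like _2 or _b are one class to them, and where a whole thing is asked for, a point or a joint stands for the part that bears it (a point fixed in the world has none). Each returns a list of dicts, best first, with "p" (0 to 1); they miss things now and then, are a little off and sometimes report something else, mostly with a low value. They report only what shows in the picture. A call takes as long as a camera call.
- models.recognise(camera, target): "point" ([column, row] in pixels, amid what is visible of it).
- models.masks_of(camera, target): "mask" (420x560 bool, what is visible of it) and "point" ([column, row] in pixels, amid what is visible of it).
The state is a dict: "time": time; "qpos": joint angles; "qd": joint speeds; "tau": joint torques, N m; "tcp_pos": TCP position; "eef_rot": TCP orientation; "contact_force": force on the tool from outside, world axes, zero at the start; "wrist_torque": the same for the moment, N m; "width": finger opening in m; "gripper_force": force on a finger pad.
Only numpy, scipy, OpenCV 4.12 (cv2) and the standard library are available. Lean on these libraries where they do the work, as an engineer would, in place of code of your own. Each camera call takes 0.05 s, during which the arm holds its last target. There are 200 camera calls.

## Working session

There is one attempt and no reset: what is moved stays moved. The work goes in short steps, each a Python script; the robot and the scene stay as the last script left them, time stands still between calls to the robot, and variables do not carry over. Pictures are saved under pics/ and viewed, at most 10 in all, crops included, and the job is handed in when it is done.

```bash
ls; mkdir -p pics; cat > h.py <<'E'
import numpy as np, cv2
from station import ctrl, get_state, vision, ticket, models
from scipy.spatial.transform import Rotation as Rn
def cloud(name, d):
    i=vision.camera_info(name); K=np.array(i["mtx"]); v,u=np.mgrid[:420,:560]
    c=np.stack([(u-K[0,2])/K[0,0]*d,(v-K[1,2])/K[1,1]*d,d],-1)
    if "R" in i: return (c-np.array(i["t"]))@np.array(i["R"])
    return c
def quat(yaw):  # tool down, tool y axis at world angle yaw+90 -> tool x along yaw
    q=(Rn.from_euler('z',yaw)*Rn.from_euler('x',np.pi)).as_quat(); return [q[3],q[0],q[1],q[2]]
E
python3 - <<'E'
from h import *
s=get_state(); print({k:np.round(v,3) for k,v in s.items()}, ctrl.pinch_z)
out=[]
for n in ["scene","side"]:
    im,d=vision.grab_frame(n); P=cloud(n,d); np.savez(f"{n}.npz",im=im,d=d,P=P); out.append(im)
    for t in ["block","flat","jig","tin","keeper","knob","plate"]:
        for r in models.masks_of(n,t)[:2]:
            m=r["mask"]&(d>0)
            print(n,t,round(r["p"],2),np.round(r["point"]),m.sum(),np.round(np.median(P[m],0),3) if m.any() else None, np.round(np.percentile(P[m][:,2],98),3) if m.any() else None)
    cv2.imwrite(f"pics/{n}.png",im)
print(np.array(vision.camera_info("wrist")["hand_eye"]).round(3))
E
```

```text
pics
{'time': np.float64(0.0), 'qpos': array([-1.149,  0.508, -0.238,  1.501,  0.126,  1.149, -0.155]), 'qd': array([-0.001, -0.001, -0.002, -0.   ,  0.001,  0.   ,  0.   ]), 'tau': array([-1.0000e-03, -6.2059e+01, -2.1870e+00, -2.4966e+01,  1.3000e-02,
        1.2000e-02,  0.0000e+00]), 'tcp_pos': array([0.195, 0.593, 0.197]), 'eef_rot': array([-0.   ,  0.158,  0.987, -0.001]), 'contact_force': array([ 0.512,  0.443, -0.018]), 'wrist_torque': array([0.001, 0.006, 0.033]), 'gripper_force': np.float64(0.0), 'width': np.float64(0.085)} -0.0187
scene block 0.83 [223. 175.] 301 [0.466 0.352 0.027] 0.03
scene flat 0.81 [282. 227.] 310 [0.451 0.039 0.044] 0.047
scene flat 0.53 [294. 238.] 1714 [ 0.452 -0.013  0.022] 0.084
scene jig 0.91 [295. 237.] 1741 [ 0.452 -0.013  0.02 ] 0.083
scene tin 0.73 [246. 201.] 319 [0.461 0.216 0.021] 0.025
scene keeper 0.94 [300. 233.] 1884 [ 0.452 -0.01   0.017] 0.085
scene keeper 0.37 [226. 178.] 297 [0.466 0.353 0.027] 0.03
scene knob 0.49 [333. 280.] 160 [ 0.443 -0.147  0.015] 0.029
scene plate 0.66 [360. 311.] 848 [ 0.438 -0.248  0.009] 0.012
scene plate 0.62 [282. 225.] 323 [0.451 0.04  0.044] 0.047
side block 0.76 [249. 156.] 318 [0.466 0.35  0.026] 0.029
side block 0.26 [304. 226.] 2013 [ 0.453 -0.017  0.016] 0.084
side flat 0.82 [289. 213.] 337 [0.451 0.039 0.043] 0.047
side flat 0.26 [249. 152.] 327 [0.466 0.349 0.026] 0.029
side jig 0.75 [290. 215.] 325 [0.452 0.039 0.043] 0.046
side jig 0.67 [303. 226.] 1991 [ 0.453 -0.017  0.018] 0.084
side tin 0.65 [264. 182.] 356 [0.463 0.213 0.02 ] 0.023
side keeper 0.8 [302. 227.] 1960 [ 0.453 -0.017  0.021] 0.084
side knob 0.46 [321. 281.] 109 [ 0.441 -0.149  0.015] 0.024
side plate 0.87 [346. 319.] 1060 [ 0.439 -0.248  0.008] 0.01
[[-0.    -0.948 -0.318  0.082]
 [ 1.    -0.    -0.     0.   ]
 [ 0.    -0.318  0.948 -0.176]
 [ 0.     0.     0.     1.   ]]
```

```bash
python3 - <<'E'
import numpy as np,cv2
a=[cv2.resize(np.load(f"{n}.npz")["im"][120:340,180:400],(400,400),interpolation=cv2.INTER_CUBIC) for n in("scene","side")]
cv2.imwrite("pics/both.png",np.hstack(a))
E
```

```text
(no output)
```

View pics/both.png

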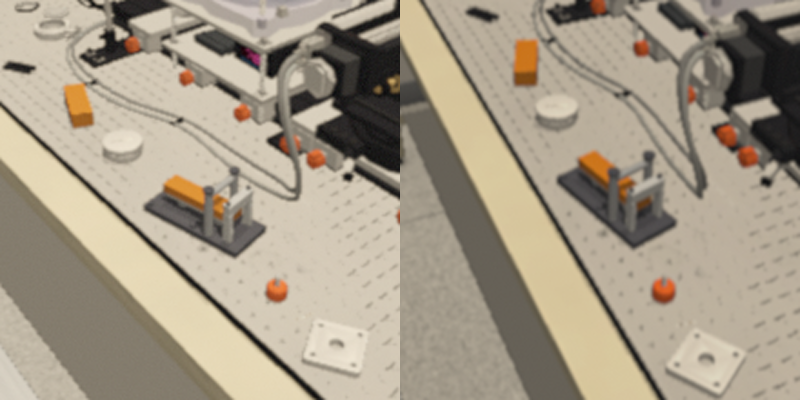

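```bash
python3 - <<'E'
from h import *
print(get_state()["time"])
for n in("scene","side"):
    z=np.load(f"{n}.npz");P=z["P"];d=z["d"]
    def rect(nm,c,r,zl,zh):
        m=(d>0)&(np.hypot(P[...,0]-c[0],P[...,1]-c[1])<r)&(P[...,2]>zl)&(P[...,2]<zh)
        (x,y),wh,a=cv2.minAreaRect((P[m][:,:2]*1000).astype(np.float32)); print(n,nm,m.sum(),round(x),round(y),np.round(wh),round(a,1),P[m][:,2].mean().round(4))
    rect("block",(.466,.352),.07,.024,.034)
    rect("flat",(.451,.039),.06,.040,.052)
    rect("base",(.452,-.015),.11,.006,.0155)
    m=(d>0)&(P[...,2]>.06)&(P[...,0]>.3)&(P[...,0]<.75)&(P[...,1]>-.3)&(P[...,1]<.5)
    Q=P[m]
    for y0 in np.arange(-.3,.5,.05):
        k=(Q[:,1]>=y0)&(Q[:,1]<y0+.05)
        if k.any(): print(round(y0,2),Q[k][:,0].min().round(3),Q[k][:,2].max().round(3),k.sum())
E
```

```text
0.8
scene block 202 471 371 [99. 35.] 68.6 0.0278
scene flat 283 451 28 [56. 97.] 20.2 0.0449
scene base 752 461 18 [ 70. 159.] 14.3 0.0115
-0.3 0.637 0.45 2905
-0.25 0.642 0.073 534
-0.2 0.478 0.315 4636
-0.15 0.465 0.423 5394
-0.1 0.47 0.408 1727
-0.05 0.435 0.42 1496
-0.0 0.494 0.418 630
0.05 0.628 0.422 782
0.1 0.617 0.506 4544
0.15 0.605 0.505 3640
0.2 0.627 0.498 1301
0.25 0.606 0.489 951
0.3 0.581 0.489 1383
0.35 0.585 0.419 640
0.4 0.616 0.474 1494
0.45 0.611 0.469 485
side block 220 472 371 [100.  36.] 68.2 0.0263
side flat 251 462 30 [ 53. 100.] 1.2 0.0435
side base 832 460 17 [ 72. 161.] 15.0 0.0103
-0.3 0.637 0.448 3407
-0.25 0.639 0.114 656
-0.2 0.479 0.314 6726
-0.15 0.464 0.421 7299
-0.1 0.47 0.406 1972
-0.05 0.435 0.419 1557
-0.0 0.495 0.416 640
0.05 0.628 0.419 756
0.1 0.624 0.46 4174
0.15 0.605 0.455 3065
0.2 0.627 0.446 1322
0.25 0.606 0.427 829
0.3 0.583 0.426 1175
0.35 0.584 0.402 572
0.4 0.616 0.401 940
0.45 0.61 0.393 419
```

```bash
python3 - <<'E'
from h import *
for n,yaw,p in(("blk",68.4,(.4715,.371,.16)),("jig",104.5,(.45,.055,.20))):
    for f in(0,180):
        print(n,f,np.round(ctrl.ik(p,quat(np.radians(yaw+f))),2) if ctrl.ik(p,quat(np.radians(yaw+f))) is not None else None)
def shot(nm):
    s=get_state(); im,d=vision.grab_frame("wrist"); C=cloud("wrist",d)
    H=np.array(vision.camera_info("wrist")["hand_eye"]); q=s["eef_rot"]; R=Rn.from_quat([q[1],q[2],q[3],q[0]]).as_matrix()
    P=(C@H[:3,:3].T+H[:3,3])@R.T+s["tcp_pos"]; np.savez(nm+".npz",im=im,d=d,P=P); cv2.imwrite(f"pics/{nm}.png",im); print(nm,s["time"],s["tcp_pos"])
ctrl.movep([.45,.055,.20],quat(np.radians(104.5))); ctrl.pause(.2); shot("jig")
ctrl.movep([.4715,.371,.16],quat(np.radians(68.4))); ctrl.pause(.2); shot("blk"); print(get_state()["time"])
E
```

```text
blk 0 [-0.83  0.5   0.2   1.63 -0.11  1.02 -0.98]
blk 180 [-0.35  0.54 -0.58  1.62  0.32  1.08  1.75]
jig 0 [-0.37  0.24  0.24  1.93 -0.07  0.98  0.16]
jig 180 [-0.97  0.43  1.15  1.93 -0.45  1.07 -2.51]
jig 3.1417 [0.45004555 0.05564943 0.19990934]
blk 4.6083 [0.47230702 0.36965693 0.16049099]
4.6583
```

```bash
python3 - <<'E'
import cv2,numpy as np
a=[cv2.resize(cv2.imread(f"pics/{n}.png"),(400,300)) for n in("jig","blk")]
cv2.imwrite("pics/w.png",np.hstack(a))
from h import *
def rect(n,nm,c,r,zl,zh):
    z=np.load(n+".npz");P=z["P"];d=z["d"]
    m=(d>0)&(np.hypot(P[...,0]-c[0],P[...,1]-c[1])<r)&(P[...,2]>zl)&(P[...,2]<zh)
    mm=cv2.morphologyEx(m.astype(np.uint8),cv2.MORPH_OPEN,np.ones((5,5)))>0
    (x,y),wh,a=cv2.minAreaRect((P[mm][:,:2]*1000).astype(np.float32)); print(n,nm,mm.sum(),round(x,1),round(y,1),np.round(wh,1),round(a,1),P[mm][:,2].mean().round(4))
rect("blk","block",(.4715,.371),.08,.024,.034)
rect("jig","flat",(.4605,.0175),.1,.042,.049)
rect("jig","base",(.4605,.0175),.12,.008,.0155)
rect("jig","stop",(.478,-.05),.04,.066,.074)
rect("jig","rod",(.478,-.05),.06,.076,.083)
E
```

```text
blk block 4466 475.1 375.5 [99.8 36.1] 68.5 0.0285
jig flat 2845 476.2 11.1 [ 65.3 148.7] 38.0 0.0456
jig base 4351 461.0 33.6 [ 69.4 132.4] 13.1 0.0125
jig stop 570 477.0 -34.9 [49.4 12.8] 12.9 0.0702
jig rod 425 498.0 -39.0 [ 35.5 106. ] 41.5 0.0789
```

View pics/w.png

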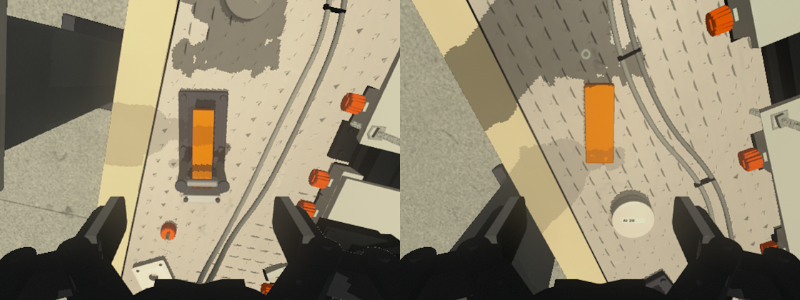

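```bash
python3 - <<'E'
from h import *
a=np.radians(68.5); u=np.array([np.cos(a),np.sin(a)]); c=np.array([.4733,.3733])+.010*u
ctrl.movep([*c,.06],quat(a)); ctrl.movel([*c,.002],max_speed=.08); print(ctrl.pinch_z,get_state()["tcp_pos"],get_state()["contact_force"])
ctrl.close_gripper(50); ctrl.pause(.2)
s=get_state(); print(s["time"],ctrl.pinch_z,s["width"],s["gripper_force"],s["tcp_pos"],s["contact_force"],s["wrist_torque"])
ctrl.pause(.1)
for n in("scene","side"):
    im,d=vision.grab_frame(n); cv2.imwrite(f"pics/g_{n}.png",im)
ctrl.movel([*c,.13]); s=get_state(); print(s["time"],s["contact_force"],s["width"],s["qpos"])
# jig refine
for n in("scene","side","jig"):
    z=np.load(n+".npz");P=z["P"];d=z["d"];hsv=cv2.cvtColor(z["im"],cv2.COLOR_BGR2HSV)
    ok=(d>0)&(np.hypot(P[...,0]-.4605,P[...,1]-.0175)<.1)
    m=ok&(hsv[...,1]>130)&(hsv[...,0]<25)&(P[...,2]>.040)&(P[...,2]<.05)
    m=cv2.morphologyEx(m.astype(np.uint8),cv2.MORPH_OPEN,np.ones((3,3)))>0
    (x,y),wh,an=cv2.minAreaRect((P[m][:,:2]*1000).astype(np.float32)); print(n,"flat",m.sum(),round(x,1),round(y,1),np.round(wh,1),round(an,1))
    b=ok&(P[...,2]>.006)&(P[...,2]<.0165)&(hsv[...,2]<130)
    b=cv2.morphologyEx(b.astype(np.uint8),cv2.MORPH_OPEN,np.ones((3,3)))>0
    (x,y),wh,an=cv2.minAreaRect((P[b][:,:2]*1000).astype(np.float32)); print(n,"base",b.sum(),round(x,1),round(y,1),np.round(wh,1),round(an,1))
P=np.load("scene.npz")["P"]; m=(P[...,2]>.1)&(P[...,0]<.62)&(P[...,0]>.3)&(P[...,1]>-.12)&(P[...,1]<.3); Q=P[m]
for y0 in np.arange(-.12,.3,.03):
    k=(Q[:,1]>=y0)&(Q[:,1]<y0+.03)
    if k.any(): i=Q[k][:,0].argmin(); print("obst",Q[k][i].round(3),Q[k][:,2].min().round(3))
E
```

```text
-0.0187 [0.47727981 0.38276179 0.00234359] [-0.73058902 -0.3406422  -0.04221247]
6.9833 -0.0187 0.0001031326256119614 0.0 [0.47697049 0.38262833 0.00198915] [ 0.34031344 -0.33321164 -0.08237001] [ 0.01130766 -0.02550253  0.04764962]
8.1833 [-0.3973711   0.51483619 -0.65535963] 2.486944918251378e-05 [-0.865036    0.55221343  0.24066826  1.63978546 -0.15225765  0.96950043
 -0.94742861]
scene flat 234 459.5 26.2 [ 28.8 101.5] 13.5
scene base 730 460.9 16.9 [ 69. 158.] 14.1
side flat 202 456.9 31.8 [27.3 90.7] 12.3
side base 829 460.8 18.6 [ 71.7 162.6] 14.1
jig flat 2788 461.4 30.6 [27.9 98.6] 13.4
jig base 4515 463.5 22.8 [ 69.4 154.5] 13.4
obst [ 0.465 -0.109  0.242] 0.1
obst [ 0.5   -0.09   0.285] 0.1
obst [0.605 0.171 0.376] 0.292
obst [0.606 0.181 0.496] 0.364
obst [0.606 0.299 0.305] 0.301
```

```bash
python3 - <<'E'
from h import *
a=[cv2.resize(cv2.imread(f"pics/g_{n}.png")[60:280,140:360],(400,400),interpolation=cv2.INTER_CUBIC) for n in("scene","side")]
cv2.imwrite("pics/g.png",np.hstack(a))
for n in("scene","side"):
    im,d=vision.grab_frame(n);P=cloud(n,d);m=(d>0)&(np.hypot(P[...,0]-.4715,P[...,1]-.371)<.09)&(P[...,2]>.023)&(P[...,2]<.034)
    m=cv2.morphologyEx(m.astype(np.uint8),cv2.MORPH_OPEN,np.ones((3,3)))>0
    (x,y),wh,an=cv2.minAreaRect((P[m][:,:2]*1000).astype(np.float32)); print(n,m.sum(),round(x,1),round(y,1),np.round(wh,1),round(an,1))
    cv2.imwrite(f"pics/h_{n}.png",im)
E
```

```text
scene 209 472.2 373.5 [101.5  35.2] 68.8
side 221 472.2 371.9 [101.9  34.6] 69.3
```

View pics/g.png

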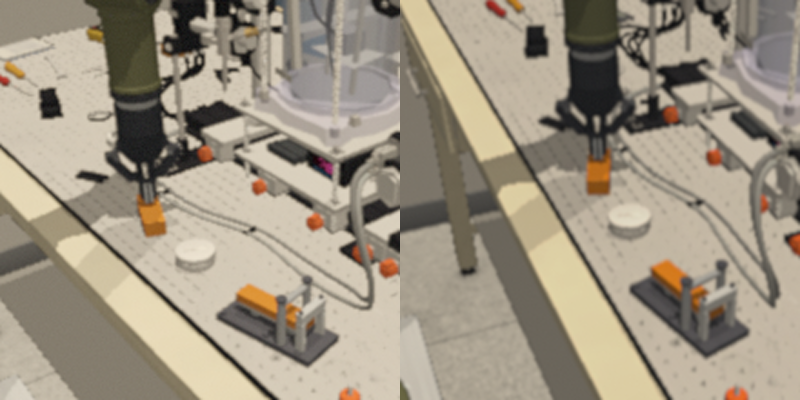

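```bash
python3 - <<'E'
from h import *
s=get_state(); print(s["time"],s["tcp_pos"],s["eef_rot"],s["width"])
for n in("scene","side"):
    im,d=vision.grab_frame(n);P=cloud(n,d); i=vision.camera_info(n)
    m=(d>0)&(np.hypot(P[...,0]-.477,P[...,1]-.383)<.15)&(P[...,2]>.07)&(P[...,2]<.3)
    Q=P[m]
    for z0 in np.arange(.07,.3,.02):
        k=(Q[:,2]>=z0)&(Q[:,2]<z0+.02)
        if k.any(): print(n,round(z0,2),k.sum(),Q[k].min(0).round(3),np.median(Q[k],0).round(3),Q[k].max(0).round(3))
    def pr(X):
        c=np.array(i["R"])@X+np.array(i["t"]); u=np.array(i["mtx"])@c; return (u[:2]/u[2]).round()
    print("tcp grasp px",pr(np.array([.477,.3826,.002])),"tcp now",pr(s["tcp_pos"]),"block",pr(np.array([.4722,.3725,.028])), "cam", (-np.array(i["R"]).T@np.array(i["t"])).round(2))
    cv2.circle(im,tuple(int(v) for v in pr(s["tcp_pos"])),1,(255,0,255),-1); cv2.imwrite(f"pics/k_{n}.png",im)
a=[cv2.resize(cv2.imread(f"pics/k_{n}.png")[60:260,140:340],(400,400),interpolation=cv2.INTER_CUBIC) for n in("scene","side")]
cv2.imwrite("pics/k.png",np.hstack(a))
E
```

```text
8.2833 [0.47632236 0.38220704 0.12879142] [ 1.17418963e-04  8.26564497e-01  5.62840947e-01 -1.08927112e-03] -0.00013011639436519954
scene 0.15 9 [0.467 0.37  0.163] [0.474 0.373 0.165] [0.478 0.376 0.169]
scene 0.17 69 [0.461 0.367 0.17 ] [0.471 0.373 0.18 ] [0.485 0.391 0.19 ]
scene 0.19 83 [0.445 0.361 0.19 ] [0.473 0.373 0.203] [0.499 0.389 0.21 ]
scene 0.21 205 [0.427 0.313 0.21 ] [0.478 0.372 0.22 ] [0.598 0.404 0.23 ]
scene 0.23 245 [0.416 0.312 0.23 ] [0.476 0.368 0.241] [0.6   0.404 0.25 ]
scene 0.25 313 [0.415 0.314 0.25 ] [0.475 0.369 0.259] [0.6   0.412 0.27 ]
scene 0.27 243 [0.434 0.309 0.27 ] [0.486 0.365 0.278] [0.604 0.404 0.29 ]
scene 0.29 158 [0.438 0.302 0.29 ] [0.482 0.349 0.295] [0.615 0.393 0.3  ]
tcp grasp px [223. 179.] tcp now [218. 142.] block [222. 174.] cam [-0.01 -0.59  0.65]
side 0.15 20 [0.462 0.369 0.162] [0.47  0.373 0.167] [0.481 0.38  0.169]
side 0.17 77 [0.458 0.366 0.17 ] [0.472 0.373 0.181] [0.486 0.382 0.189]
side 0.19 101 [0.443 0.357 0.19 ] [0.472 0.372 0.203] [0.498 0.388 0.21 ]
side 0.21 222 [0.428 0.313 0.21 ] [0.475 0.371 0.219] [0.599 0.401 0.23 ]
side 0.23 286 [0.415 0.312 0.23 ] [0.474 0.367 0.241] [0.6   0.404 0.25 ]
side 0.25 346 [0.414 0.312 0.25 ] [0.475 0.367 0.259] [0.599 0.411 0.27 ]
side 0.27 263 [0.433 0.306 0.27 ] [0.491 0.362 0.279] [0.603 0.399 0.29 ]
side 0.29 175 [0.438 0.303 0.29 ] [0.483 0.347 0.295] [0.623 0.389 0.3  ]
tcp grasp px [250. 156.] tcp now [247. 116.] block [249. 150.] cam [ 0.12 -0.68  0.67]
```

View pics/k.png

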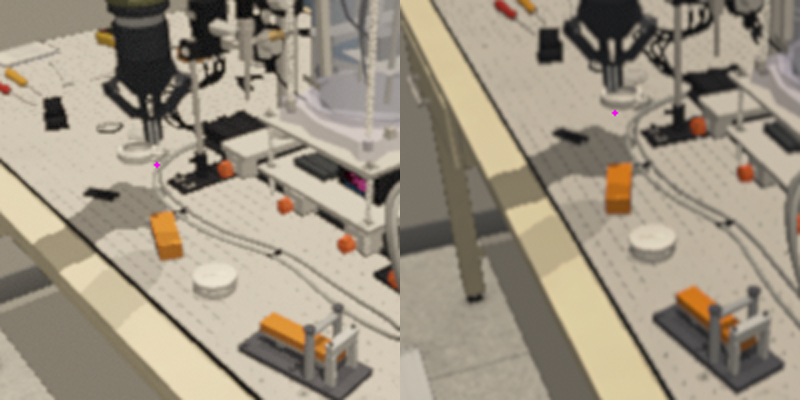

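```bash
python3 - <<'E'
from h import *
a=np.radians(68.6); u=np.array([np.cos(a),np.sin(a)]); c=np.array([.4732,.3732])+.010*u
ctrl.movep([*c,.06],quat(a)); ctrl.ungrasp(); z=.01
ctrl.movel([*c,.0],max_speed=.1)
for z in(-.01,-.018,-.026):
    ctrl.movel([*c,z],max_speed=.06); s=get_state(); print(z,s["tcp_pos"][2],s["contact_force"].round(1))
    if abs(s["contact_force"][2])>5: break
ctrl.close_gripper(50); ctrl.pause(.2)
s=get_state(); print(s["time"],s["width"],s["gripper_force"],s["tcp_pos"],s["contact_force"].round(2),s["wrist_torque"].round(2))
E
```

```text
-0.01 -0.01023935911941079 [ 0.2  0.7 -0.2]
-0.018 -0.018516214332124685 [-0.4 -0.2  0.3]
-0.026 -0.02652848686567711 [-0.1 -0.1 -0.5]
11.9 0.03514522949520697 51.9124835729599 [ 0.47725771  0.38260393 -0.02559962] [-0.31 -0.69  5.21] [-0.12  0.05  0.01]
```

```bash
cat >> h.py <<'E'
A=np.radians(103.8); YJ=-np.array([np.cos(A),np.sin(A)]); XJ=np.array([YJ[1],-YJ[0]]); ZG=-.0256
J0=np.array([.4615,.0185]); FT=J0+.002*YJ
def tcp(yb,h,dx=0.,off=.010): return [*(FT+YJ*(yb-off)+XJ*dx),ZG+h]   # h = height of block underside
def jf(P): q=P[...,:2]-FT; return np.stack([q@XJ,q@YJ,P[...,2]],-1)*1000
E
python3 - <<'E'
from h import *
p=get_state()["tcp_pos"]; ctrl.movel([p[0],p[1],.10]); s=get_state(); print(s["time"],s["contact_force"].round(2),s["width"])
ctrl.movep(tcp(-.045,.12),quat(A)); ctrl.movel(tcp(-.045,.060),max_speed=.1); ctrl.pause(.3)
s=get_state(); print(s["time"],s["tcp_pos"],tcp(-.045,.060),s["contact_force"].round(2),s["width"])
ims=[]
for n in("scene","side"):
    im,d=vision.grab_frame(n);Q=jf(cloud(n,d));np.savez("st_"+n+".npz",im=im,d=d,Q=Q);ims.append(cv2.resize(im[150:310,210:370],(400,400),interpolation=cv2.INTER_CUBIC))
    hsv=cv2.cvtColor(im,cv2.COLOR_BGR2HSV); am=(d>0)&(hsv[...,1]>130)&(hsv[...,0]<25)&(abs(Q[...,0])<60)&(Q[...,1]>-130)&(Q[...,1]<80)
    t=Q[am&(Q[...,2]>84)&(Q[...,2]<92)]; f=Q[am&(Q[...,2]>80)&(Q[...,2]<92)]; lo=Q[am&(Q[...,2]>42)&(Q[...,2]<49)]
    for nm,k in(("top",t),("lowflat",lo)): print(n,nm,len(k),np.percentile(k,[2,50,98],axis=0).round(1).tolist())
    for nm,k in(("top",t),("lowflat",lo)):
        (x,y),wh,an=cv2.minAreaRect(k[:,:2].astype(np.float32)); print(nm,round(x,1),round(y,1),np.round(wh,1),round(an,1))
cv2.imwrite("pics/st.png",np.hstack(ims))
Q=jf(np.load("jig.npz")["P"]); 
E
```

```text
12.8917 [ 0.   -0.19 -3.46] 0.035021726321767796
15.1417 [0.44918231 0.07001819 0.03483782] [np.float64(0.44885772674833524), np.float64(0.06997011683521072), 0.0344] [-0.52 -0.27 -3.47] 0.035329957262353204
scene top 265 [[-16.6, -83.4, 84.9], [1.2, -27.6, 88.3], [20.3, 2.8, 90.9]]
scene lowflat 144 [[-11.2, -59.2, 42.6], [6.6, -6.8, 44.9], [13.8, 37.1, 47.3]]
top 7.6 -34.6 [118.1  50.3] 89.1
lowflat 0.8 -11.5 [28.2 98.4] 1.1
side top 309 [[-15.8, -73.1, 84.3], [0.5, -28.7, 86.8], [19.6, 3.6, 89.2]]
side lowflat 100 [[-11.5, -58.5, 42.3], [8.5, 4.1, 43.5], [14.7, 30.8, 46.1]]
top 6.7 -37.1 [49.8 85. ] 3.9
lowflat 0.7 -14.4 [28.3 95.2] 0.3
```

View pics/st.png

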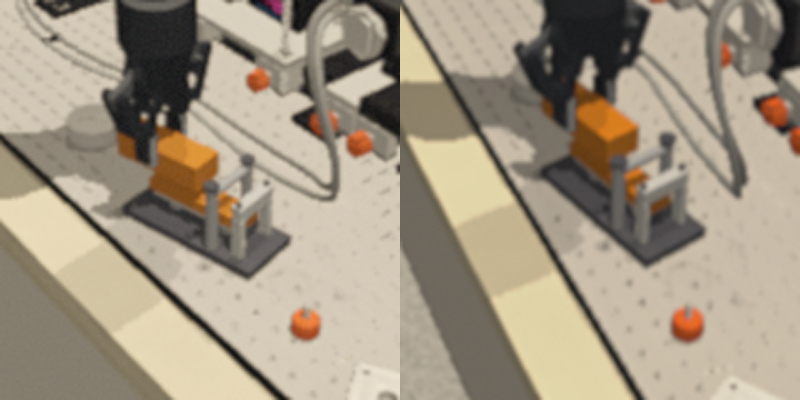

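```bash
python3 - <<'E'
from h import *
def edges(Q,m,ys,lab):
    r=[]
    for y in ys:
        k=Q[m&(abs(Q[...,1]-y)<3)][:,0]
        if len(k)>4: r.append((y,len(k),*np.percentile(k,[4,96]).round(1),round((np.percentile(k,4)+np.percentile(k,96))/2,1)))
    r=np.array(r); print(lab,"mid",np.median(r[:,4]),"slope deg",np.degrees(np.polyfit(r[:,0],r[:,4],1)[0]).round(2), "width",np.median(r[:,3]-r[:,2]))
for n in("scene","side","jig"):
    z=np.load(n+".npz");Q=jf(z["P"]);hsv=cv2.cvtColor(z["im"],cv2.COLOR_BGR2HSV)
    am=(z["d"]>0)&(hsv[...,1]>130)&(hsv[...,0]<25)&(abs(Q[...,0])<30)
    edges(Q,am&(Q[...,2]>41)&(Q[...,2]<49),range(-50,22,6),n+" flat")
    edges(Q,(z["d"]>0)&(abs(Q[...,0])<45)&(Q[...,2]>5)&(Q[...,2]<17)&(hsv[...,2]<130),range(-78,-60,4),n+" base")
    k=(z["d"]>0)&(abs(Q[...,0])<40)&(Q[...,2]>66)&(Q[...,2]<73)&(Q[...,1]>40)&(Q[...,1]<90)
    if k.any(): print(" stop",np.percentile(Q[k],[3,97],axis=0).round(1).tolist())
    k=(z["d"]>0)&(abs(Q[...,0])<40)&(Q[...,2]>82)&(Q[...,2]<92)&(Q[...,1]>10)&(Q[...,1]<60)
    if k.any(): print(" dowels",k.sum(),np.percentile(Q[k],[3,97],axis=0).round(1).tolist())
for n in("scene","side"):
    z=np.load("st_"+n+".npz");Q=z["Q"];hsv=cv2.cvtColor(z["im"],cv2.COLOR_BGR2HSV)
    am=(z["d"]>0)&(hsv[...,1]>130)&(hsv[...,0]<25)&(abs(Q[...,0])<30)&(Q[...,2]>84.5)&(Q[...,2]<92)
    edges(Q,am,range(-24,4,4),n+" block top")
    k=am&(abs(Q[...,0])<12); print(" lead",np.percentile(Q[k][:,1],97))
E
```

```text
scene flat mid 0.9 slope deg 1.28 width 23.4
scene base mid 16.9 slope deg 10.74 width 35.0
 stop [[-22.2, 48.8, 66.4], [23.7, 60.1, 72.0]]
 dowels 59 [[-32.7, 20.6, 83.1], [33.3, 34.3, 88.1]]
side flat mid 1.0 slope deg -1.33 width 22.6
side base mid 19.1 slope deg 7.02 width 31.2
 stop [[-21.4, 49.9, 66.3], [24.2, 61.6, 71.1]]
 dowels 63 [[-32.1, 21.1, 82.4], [33.2, 35.4, 86.0]]
jig flat mid -2.9 slope deg -0.09 width 24.9
jig base mid -2.9 slope deg 0.86 width 63.0
 stop [[-25.1, 47.7, 66.9], [20.3, 59.2, 71.9]]
 dowels 463 [[-35.4, 19.6, 84.0], [30.8, 33.4, 87.6]]
scene block top mid 2.6 slope deg -3.02 width 32.0
 lead 2.4000927844712856
side block top mid 2.7 slope deg -1.84 width 30.4
 lead 3.038598949485072
```

```bash
python3 - <<'E'
from h import *
DX=-.0023
ctrl.movel(tcp(-.040,.055,DX),max_speed=.06); ctrl.pause(.2); b=get_state()["contact_force"]; print("base",b.round(2))
for h in(.048,.046,.045,.044,.043,.042,.041,.040,.039):
    ctrl.movel(tcp(-.040,h,DX),max_speed=.03); ctrl.pause(.1); s=get_state(); f=s["contact_force"]-b
    print(h,round(s["tcp_pos"][2]-ZG,4),f.round(1),s["wrist_torque"].round(2))
    if f[2]>11: break
print(s["time"],s["width"])
ims=[]
for n in("scene","side"):
    im,d=vision.grab_frame(n);ims.append(cv2.resize(im[170:290,230:350],(400,400),interpolation=cv2.INTER_CUBIC))
cv2.imwrite("pics/pr.png",np.hstack(ims))
E
```

```text
base [ 0.64  0.1  -2.71]
0.048 0.048 [ 0.4  0.5 -0.4] [ 0.02  0.04 -0.01]
0.046 0.046 [-0.2 -0.  -0.7] [ 0.05  0.06 -0.03]
0.045 0.045 [-0.5  0.1 -0.1] [ 0.01 -0.04  0.04]
0.044 0.044 [-0.8 -0.8  1.3] [-0.03  0.03  0.01]
0.043 0.043 [-0.8  0.   2.3] [ 0.    0.11 -0.02]
0.042 0.042 [-0.6  0.5  3.5] [ 0.01  0.15 -0.04]
0.041 0.041 [-1.4 -0.8  4.2] [0.05 0.19 0.01]
0.04 0.04 [0.2 0.1 5.3] [ 0.07  0.25 -0.02]
0.039 0.039 [-1.3  0.8  6.3] [ 0.06  0.24 -0.03]
19.0 0.034968908937086124
```

View pics/pr.png

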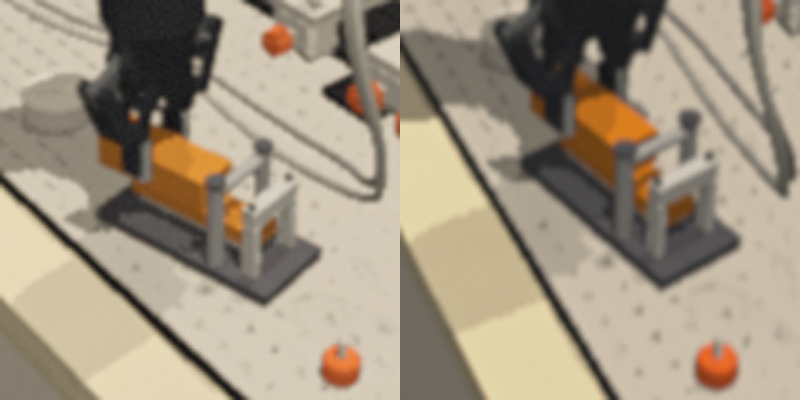

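```bash
python3 - <<'E'
from h import *
DX=-.0023; H=.0382
b=np.array([.64,.1,-2.71])
ctrl.movel(tcp(-.040,H,DX),max_speed=.03)
ys=list(np.arange(-.037,-.0125,.003))+list(np.arange(-.012,.013,.001))
for y in ys:
    ctrl.movel(tcp(y,H,DX),max_speed=.03); ctrl.pause(.03); s=get_state(); f=s["contact_force"]-b
    fy=f[:2]@YJ; fx=f[:2]@XJ
    print(round(y,4),"act",jf(s["tcp_pos"]).round(1)[:2]+[0,10],"h",round(1000*(s["tcp_pos"][2]-ZG),1),"fx,fy,fz",fx.round(1),fy.round(1),f[2].round(1),"T",s["wrist_torque"].round(2))
    if fy<-10 or abs(fx)>9 or f[2]>14: break
print(s["time"],s["width"])
E
```

```text
-0.037 act [ -2.6 -37.3] h 38.3 fx,fy,fz 0.7 -3.1 6.6 T [0.68 0.33 0.03]
-0.034 act [ -2.6 -34.1] h 38.3 fx,fy,fz 0.0 -2.5 7.2 T [ 0.68  0.11 -0.01]
-0.031 act [ -2.5 -30.9] h 38.3 fx,fy,fz 0.7 -3.2 7.9 T [0.64 0.09 0.  ]
-0.028 act [ -2.4 -27.9] h 38.2 fx,fy,fz 0.4 -2.0 7.5 T [0.56 0.06 0.06]
-0.025 act [ -2.3 -24.9] h 38.2 fx,fy,fz 0.1 -2.9 6.8 T [0.59 0.12 0.02]
-0.022 act [ -2.2 -21.9] h 38.2 fx,fy,fz 1.0 -3.7 6.9 T [0.6  0.12 0.06]
-0.019 act [ -2.3 -18.8] h 38.2 fx,fy,fz 0.6 -2.6 6.5 T [0.57 0.15 0.06]
-0.016 act [ -2.2 -15.8] h 38.2 fx,fy,fz 1.1 -2.0 6.7 T [0.58 0.12 0.04]
-0.013 act [ -2.3 -12.8] h 38.2 fx,fy,fz 0.4 -2.4 7.3 T [0.52 0.11 0.07]
-0.012 act [ -2.3 -12.1] h 38.2 fx,fy,fz 1.1 -4.7 6.1 T [0.92 0.19 0.  ]
-0.011 act [ -2.3 -11.1] h 38.2 fx,fy,fz 0.5 -4.2 7.0 T [0.93 0.25 0.07]
-0.01 act [ -2.3 -10. ] h 38.2 fx,fy,fz 0.9 -4.3 6.7 T [ 0.95  0.25 -0.  ]
-0.009 act [-2.3 -9. ] h 38.2 fx,fy,fz 0.6 -4.8 7.0 T [0.91 0.18 0.05]
-0.008 act [-2.3 -7.9] h 38.2 fx,fy,fz 0.6 -4.2 6.8 T [0.9  0.19 0.05]
-0.007 act [-2.3 -7. ] h 38.2 fx,fy,fz 0.7 -3.5 6.5 T [0.9  0.22 0.04]
-0.006 act [-2.3 -6. ] h 38.2 fx,fy,fz 0.3 -3.7 7.2 T [0.91 0.2  0.01]
-0.005 act [-2.3 -5. ] h 38.2 fx,fy,fz 0.5 -4.7 7.1 T [0.93 0.21 0.06]
-0.004 act [-2.3 -4. ] h 38.2 fx,fy,fz -0.2 -4.8 6.8 T [0.94 0.23 0.05]
-0.003 act [-2.3 -2.9] h 38.2 fx,fy,fz 1.5 -4.9 6.9 T [0.92 0.21 0.02]
-0.002 act [-2.3 -2. ] h 38.2 fx,fy,fz 0.8 -4.2 6.7 T [ 0.92  0.17 -0.02]
-0.001 act [-2.3 -1. ] h 38.2 fx,fy,fz 1.5 -4.3 7.2 T [0.91 0.17 0.03]
0.0 act [-2.3  0. ] h 38.2 fx,fy,fz -0.1 -5.7 6.7 T [0.95 0.22 0.02]
0.001 act [-2.3  0.5] h 38.2 fx,fy,fz -0.1 -6.3 7.2 T [ 1.19  0.24 -0.07]
0.002 act [-2.3  0.5] h 38.2 fx,fy,fz -0.5 -9.1 6.7 T [ 1.9   0.4  -0.16]
0.003 act [-2.3  0.5] h 38.2 fx,fy,fz 1.0 -12.4 7.9 T [ 2.54  0.5  -0.24]
26.4333 0.03515444402185975
```

```bash
python3 - <<'E'
from h import *
DX=-.0023
ctrl.movel(tcp(.0025,.0400,DX),max_speed=.02); ctrl.pause(.2); s=get_state(); print(s["contact_force"].round(1))
ctrl.ungrasp(); ctrl.pause(.3); s=get_state(); print(s["time"],s["width"],s["contact_force"].round(1))
p=s["tcp_pos"]; ctrl.movel([p[0],p[1],.08],max_speed=.08); ctrl.movel([p[0]-.02,p[1]+.10,.16],max_speed=.15); ctrl.pause(.3)
s=get_state(); print(s["time"],s["contact_force"].round(1))
ims=[]
for n in("scene","side"):
    im,d=vision.grab_frame(n);Q=jf(cloud(n,d));ims.append(cv2.resize(im[170:290,230:350],(400,400),interpolation=cv2.INTER_CUBIC))
    hsv=cv2.cvtColor(im,cv2.COLOR_BGR2HSV); am=(d>0)&(hsv[...,1]>130)&(hsv[...,0]<25)&(abs(Q[...,0])<30)&(Q[...,1]>-80)&(Q[...,1]<60)&(Q[...,2]>62)&(Q[...,2]<75)
    k=Q[am]; (x,y),wh,an=cv2.minAreaRect(k[:,:2].astype(np.float32)); print(n,round(x,1),round(y,1),np.round(wh,1),round(an,1))
    for y0 in(-40,-25,-10,5,20): q=k[(abs(k[:,1]-y0)<7)&(abs(k[:,0])<12)]; print(y0,len(q),np.median(q[:,2]).round(1) if len(q) else None)
cv2.imwrite("pics/fin.png",np.hstack(ims))
E
```

```text
[-1.9 10.1  1.3]
27.7333 0.08517434665131697 [-0.6 -0.2  0.3]
30.0167 [-0.5 -0.3  0.4]
scene -1.4 -1.9 [41.4 96.3] 3.6
-40 34 69.0
-25 36 68.9
-10 38 68.9
5 30 69.1
20 3 68.1
side -1.5 -2.9 [42.1 95.9] 2.6
-40 42 67.8
-25 44 67.3
-10 38 67.6
5 39 67.6
20 0 None
```

View pics/fin.png

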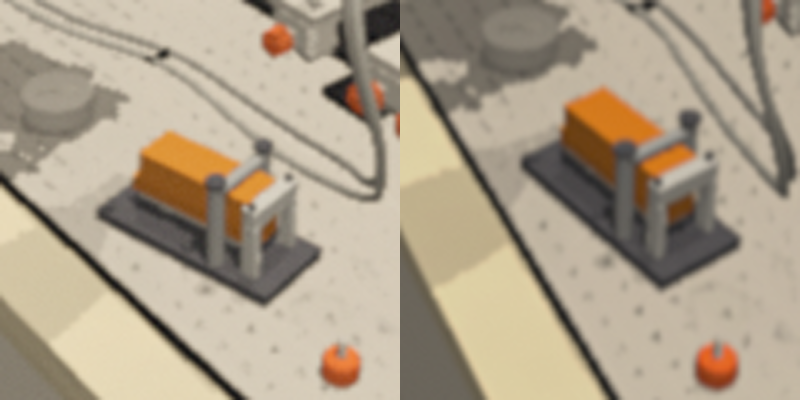

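The picture shows the block lying level under the rod at about (230,190), its leading end against the stop at about (265,205). The bystanders are where they were.

```bash
python3 -c "
from h import *
print(ticket.close_job())"
```

```text
the job is handed in; nothing more can be done
None
```

The block is wrung onto the flat, level under the keeper rod and against the stop (felt with about 12 N), then released and handed in at about 30 s; a first grasp closed on nothing above the block, and the second one held.

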